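# Put the dried sharpening stone away in its case

## Robot

A 6-joint arm with a two-finger parallel gripper is mounted at the origin on the work surface. World frame = base frame: x ahead of the robot, y to its left, z up, the work surface at z = 0. Lengths are in mm, angles in rad, forces in N, time in s.
With the tool pointing down it reaches from about 400 to 925 mm from the base axis. Payload 12.5 kg.
Tool frame: the origin (TCP) lies between the finger pads; the fingertips stand 19 mm ahead of it and the grasp point (between the pads) is the TCP (env.tips_ahead is the distance from the TCP to the fingertips, in mm); z points along the fingers, y is the line along which they close (so a half turn about z gives the same grasp; the last joint's range is limited). The gripper opens to 95 mm and grips with 3 to 60 N. Pads are 20 mm wide; open, the fingers measure 119 mm over their backs; the gripper's body (75 mm by 180 mm) begins 59 mm behind the grasp point.
Start: joints at [1.2, 0.491, 1.559, -0, 1.092, -0.106], TCP at [163.554, 603.237, 233.661] pointing down, gripper open.
Joint ranges: [-3.1, 3.1], [-0.84, 2.19], [0.05, 2.79], [-1.13, 4.28], [0.06, 2.93], [-2.69, 2.69]. Speed limits (rad/s): [2.22, 2.22, 2.79, 3.14, 3.14, 3.14].

## Interface

Orientations are given as [roll, pitch, yaw] about the fixed x, y, z axes, in that order (R = Rz(yaw) Ry(pitch) Rx(roll)).
In Python, from cell import env gives the robot as it stands.
- The arm moves only by the shell command python3 -m crank 'ROWS'. ROWS is JSON, a list of rows, each a list of 5 numbers: the shift along the tool's x, y, z in mm, then the turn about the tool's z in degrees, then the finger opening in mm, from 0 to 95.1. In form: [[dx, dy, dz, yaw, grip], ...]. A call has 1 to 10 rows; each row is the pose to reach, as a shift and turn from the pose commanded when the call began, along the tool's axes at that moment; what a row does not reach only later rows make up. A row lasts 1/12 s, in which the tool goes at most 41.7 mm and 7.16 degrees, less where a joint would pass 70% of its speed; a pose out of reach is approached as far as the arm can. A call with a gripper value outside its range is refused whole. The fingers move at their own pace and stop on an object; the grip force is fixed at half the most. Time passes only in rows, so rows that repeat a pose let the fingers close. It gives the time, the measured TCP pose, the force, the opening and the grip force at its end, in the units of the state.
- env.state(): the state, without advancing time (a new reading comes with each control period).
- env.read_camera(name): name is "side" or "top" or "wrist"; returns a dict with "img" (384x512x3 uint8, blue, green, red), "K" (3x3 intrinsics, pixels), "k1" (the pictures are not rectified: a ray, as slopes to the right and down, at radius r is drawn at 1 + k1 r^2 times it, then the intrinsics apply), "pose" (4x4, takes a point from camera to world coordinates). Camera axes: x right, y down, z forward; pixel columns grow to the right and rows downward; lengths in mm; the calibration is good to about 2 mm. A picture is of the moment at which its call begins. There is no depth.
- env.job_done(): hands the job in; it is judged then, once.
The state is a dict: "t": time; "joints": joint angles; "qvel": joint speeds; "tau": joint torques, N m; "eef_pos": TCP position; "tcp_rot": TCP orientation; "ft_force": force on the tool from outside, world axes, zero at the start; "moment": the same for the moment, N m; "opening": opening from 0.0 (shut) to 1.0 (fully open); "grip_force": force on a finger pad.
Only numpy, scipy, OpenCV 4.12 (cv2) and the standard library are available. Lean on these libraries where they do the work, as an engineer would, in place of code of your own. Each camera call takes 0.05 s, during which the arm holds its last target. There are 200 camera calls.

## Task

The sharpening stone has dried: swing the lid of its case right back, take the stone off the slanted drying stand and put it away, tucking one end under the lip at the left end of the case on a slant, then swinging the other end down until the stone lies flat on the floor of the case. The stone is brittle, so lower it in, do not drop it or force it. Then close the lid fully, and leave the other things on the bench where they are.

Things in the scene. Friction and masses are not known exactly. Their poses are not given: they have to be found in the camera images.
- stone_case: dark grey moulded clamshell case, fixed on the bench: bottom 120 (its x) x 190 (its y) x 30 high, lid 22 high on top. Origin: centre of its underside; x from the front long side (pull tab, towards the robot) to the hinge side, y to the left end, z up. Outer walls 3 thick, so inner faces at x = +-57. Floor 4 thick
- well (a point): middle of the stone's well, on the case's floor, 4 above the bench; axes of the case. The well is 158 long: stop rib at y = -79, post at y = 79. It is 56 wide, between four ribs at x = +-28, each from |y| = 38 to 74. Ribs stand 12 above the floor. At |y| under 38 there are no ribs: room for fingers beside the stone
- lip (a point): middle of the underside of the fixed lip at the well's left (+y) end, 32 above the floor (a seated stone's top is at 25), at y = 73 in the case; axes of the case. The lip, 34 wide (x) and 4 thick, juts from y = 79 back to 67, so only 146 is open above the well and the 150 stone goes in only on a slant, left end first
- case_lid (a joint): the lid's hinge, rad: 0 closed, grows as the lid swings up and back, stop at 1.85 (past upright). Starts at 0 to 0.15. No latch; the hinge is stiff (0.13 N m, about 1.5 N at the tab): the lid stays where it is left and must be moved all the way both ways
- lid_hinge (a point): point on the lid's hinge line: in the case's frame at x = 60, y = 0, 30 above the bench. The hinge line runs along the case's y
- lid_tab (a point): centre of the pull tab on the lid's front: a plate jutting 30 out, 34 wide (along the hinge), 8 thick, its centre 135 from the hinge line and 5 above the parting plane. Lid closed: it spans x = -60 to -90 in the case's frame, underside 31 and top 39 above the bench. Its axes turn with the lid (the case's when closed)
- drying_stand: wooden slatted easel over a steel drip tray 190 (its x, away from the robot) x 120 (its y, left) x 8 high, fixed. Origin: under the tray's centre. Its deck slopes up along its y at 35 degrees (low on the right); middle of its top face 55 above the origin. Two pins 8 thick, 18 proud of the deck, at x = +-55, stop the stone's low long edge; between them that edge is free
- stone: grey rectangular sharpening stone 150 (its x) x 50 (its y) x 25 (its z), 0.41 kg, loose, the same either way up and round. Origin at its centre. It starts lying on the stand's deck, tilted 35 degrees about its long axis (its y runs up the slope, its z is square to the deck)
- offcut: wooden offcut 110 x 32 x 19 lying on the bench; bystander. Origin under its centre
- tape_measure: tape measure 62 x 36 x 58 high standing on the bench; bystander. Origin under its centre
- glue: upright glue bottle, 56 across, 160 high; bystander. Origin under its centre
- wax_tin: round metal tin, 87 across, 34 high; bystander. Origin under its centre
- screwdriver: screwdriver about 200 long lying on the bench; bystander
- marking_gauge: wooden marking gauge 200 long, 52 high, lying on the bench; bystander. Origin under the middle of its beam
- pencil: flat carpenter's pencil 180 long lying on the bench; bystander. Origin under its middle
Not all that is in view belongs to the job. What is meant by the stone is not turquoise, and is the smaller of those in its own colour. What is shaped like the stone_case but purple is not meant.

How it is judged:
By the outcome, as a careful person would: the job done as asked, in the order asked, and still so for the second after the job is handed in, with the robot touching nothing.
It also fails if it takes over 72 s, if anything falls off the work surface, if the arm or the gripper's body presses on something with over 40 N, if the wrist force passes 120 N, or if a joint passes its speed limit or range.

## Working session

There is one attempt and no reset: what is moved stays moved. The work goes in short steps, Python scripts to look and compute and a shell command to move; the robot and the scene stay as the last step left them, time stands still between calls to the robot, and variables do not carry over. Pictures are saved under pics/ and viewed, at most 10 in all, crops included, and the job is handed in when it is done.

```bash
ls; mkdir -p pics
python3 - <<'E'
from cell import env
import cv2
s=env.state();print(s['t'],s['eef_pos'],s['tcp_rot'])
for n in ['top','side']:
    c=env.read_camera(n);cv2.imwrite(f'pics/{n}0.png',c['img']);print(n,c['K'].tolist() if hasattr(c['K'],'tolist') else c['K'],c['k1'],c['pose'])
E
```

```text
pics
0.0 [163.46465773 602.99857761 233.0483862 ] [-3.14043587e+00 -1.23259386e-04  2.87681513e+00]
top [[359.29981455800896, 0.0, 251.34588518492492], [0.0, 359.29981455800896, 190.05181407787862], [0.0, 0.0, 1.0]] 0.02828120605229989 [[-5.88422328e-02 -9.77745276e-01  2.01374694e-01  2.64727380e+02]
 [-9.98266952e-01  5.74652914e-02 -1.26820266e-02  1.43279840e+01]
 [ 8.27736121e-04 -2.01771941e-01 -9.79432182e-01  1.19892684e+03]
 [ 0.00000000e+00  0.00000000e+00  0.00000000e+00  1.00000000e+00]]
side [[499.6398426574758, 0.0, 250.59132543152498], [0.0, 499.6398426574758, 192.21414488410403], [0.0, 0.0, 1.0]] -0.16008155360234122 [[ 9.66668040e-01 -1.33058727e-01  2.18742486e-01  1.37200147e+02]
 [-2.55815422e-01 -5.37159118e-01  8.03752793e-01 -1.28857731e+03]
 [ 1.05531975e-02 -8.32919838e-01 -5.53293027e-01  9.66608698e+02]
 [ 0.00000000e+00  0.00000000e+00  0.00000000e+00  1.00000000e+00]]
```

View pics/top0.png

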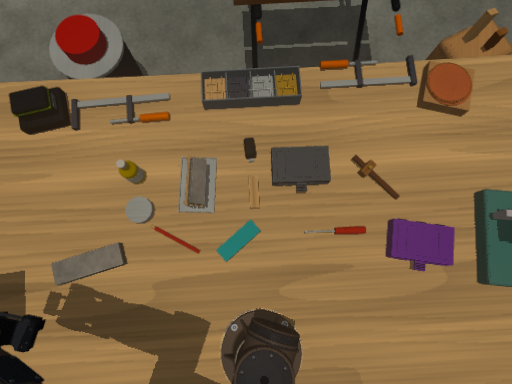

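View pics/side0.png

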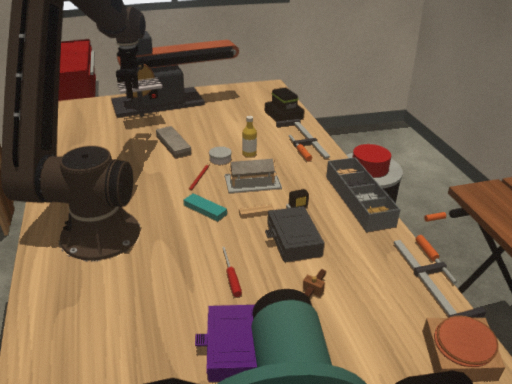

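The pictures show three candidates for the stone:
- A grey block on the slanted stand, top (198,184).
- A larger grey block lying on the bench, top (88,263).
- A turquoise block, top (239,240).

I choose the one on the stand, since it is the smaller grey one. The case is the dark grey one at top (300,165), with its tab at (301,188). The purple one at (421,242) is a decoy.

```bash
cat > h.py <<'E'
from cell import env
import cv2, numpy as np
from scipy.spatial.transform import Rotation as R
def ray(c,uv):
    uv=np.asarray(uv,float).reshape(-1,2)
    d=(uv-c['K'][[0,1],[2,2]])/c['K'][[0,1],[0,1]]
    s=d.copy()
    for _ in range(20): s=d/(1+c['k1']*(s**2).sum(1,keepdims=True))
    v=np.c_[s,np.ones(len(s))]@c['pose'][:3,:3].T
    return c['pose'][:3,3],v
def plane(c,uv,z):
    o,v=ray(c,uv); return o+v*((z-o[2])/v[:,2:])
def proj(c,P):
    P=np.asarray(P,float).reshape(-1,3)
    q=(P-c['pose'][:3,3])@c['pose'][:3,:3]; s=q[:,:2]/q[:,2:]
    s=s*(1+c['k1']*(s**2).sum(1,keepdims=True))
    return s*c['K'][[0,1],[0,1]]+c['K'][[0,1],[2,2]]
def delta(P):
    s=env.state(); M=R.from_euler('xyz',s['tcp_rot']); return M.inv().apply(np.asarray(P)-s['eef_pos'])
def crop(c,x0,y0,x1,y1,k,f):
    cv2.imwrite(f,cv2.resize(c['img'][y0:y1,x0:x1],None,fx=k,fy=k,interpolation=cv2.INTER_CUBIC))
E
python3 - <<'E'
from h import *
c=env.read_camera('top')
g=c['img'].astype(int)
def rect(m,z):
    cs,_=cv2.findContours(m.astype(np.uint8),cv2.RETR_EXTERNAL,cv2.CHAIN_APPROX_NONE)
    k=max(cs,key=cv2.contourArea)[:,0]; P=plane(c,k,z)[:,:2].astype(np.float32)
    return cv2.minAreaRect(P)
sat=g.max(2)-g.min(2); v=g.max(2)
def roi(m,x0,y0,x1,y1):
    o=np.zeros_like(m);o[y0:y1,x0:x1]=m[y0:y1,x0:x1];return o
print('case',rect(roi((v<90)&(sat<30),262,135,340,184),52))
print('case w tab',rect(roi((v<90)&(sat<30),262,135,340,200),52))
t=roi((sat<40)&(v>110),172,148,224,220); print('tray',rect(t,8), g[205,185],g[170,190])
print('tab',plane(c,[301,188],35))
a=c['img'][140:225,165:345]
crop(c,165,140,345,225,4,'pics/a.png')
s=env.read_camera('side'); x=s['img']
A=cv2.resize(x[140:280,215:335],None,fx=5,fy=4.2,interpolation=cv2.INTER_CUBIC);cv2.imwrite('pics/b.png',A)
E
```

```text
case ((577.8023071289062, -166.73500061035156), (193.1722412109375, 126.66935729980469), 86.6287612915039)
case w tab ((563.6444702148438, -165.37045288085938), (192.3424072265625, 152.01976013183594), 88.40601348876953)
tray ((540.572509765625, 180.40390014648438), (120.01333618164062, 189.35353088378906), 85.0627212524414) [100 114 122] [60 72 81]
tab [[ 501.31392036 -165.22049771   35.        ]]
```

View pics/b.png

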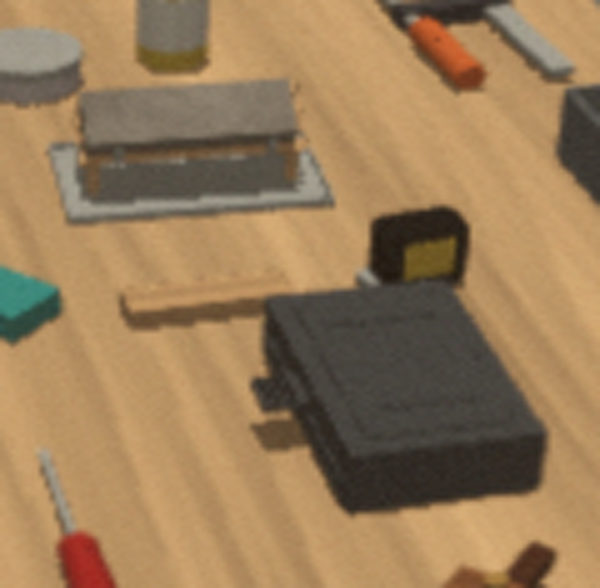

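View pics/a.png

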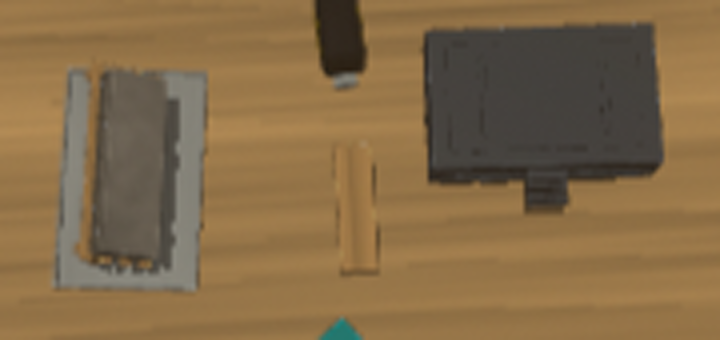

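The crop shows the stone on the slanted deck with its low edge to the right and a thin strip of deck past its high edge. The case's tab is at about (301,188) in top and (269,234) in side. Next I triangulate the tab and the lid corners.

Run:
```python
from h import *
t=env.read_camera('top'); s=env.read_camera('side')
def tri(a,b):
    o1,v1=ray(t,a);o2,v2=ray(s,b);v1=v1[0]/np.linalg.norm(v1);v2=v2[0]/np.linalg.norm(v2)
    k=np.linalg.lstsq(np.c_[v1,-v2],o2-o1,rcond=None)[0];p=o1+k[0]*v1;q=o2+k[1]*v2
    return ((p+q)/2).round(1),np.linalg.norm(p-q).round(1)
A=lambda x,y:(165+x/4-.4,140+y/4-.4); B=lambda x,y:(215+x/5-.4,140+y/4.2-.4)
for n,a,b in [('tab',(546,188),(272,391)),('FL',(425,30),(449,284)),('FR',(655,24),(545,432)),('NL',(430,165),(267,297)),('NR',(661,160),(352,455)),
 ('sNearHigh',(93,250),(83,92)),('sFarHigh',(104,68),(292,80)),('sNearLow',(160,258),(83,148)),('sFarLow',(165,75),(297,137))]: print(n,tri(A(*a),B(*b)))
st=env.state();print(st['t'])
# stand-based prediction: stone centre
T=np.array([540.6,180.4,0]);y=np.radians(-4.9);Y=np.array([-np.sin(y),np.cos(y),0])
n=np.cos(np.radians(35))*np.array([0,0,1])-np.sin(np.radians(35))*Y
print('deck mid+12.5n',T+[0,0,55]+12.5*n)
print('delta to above tab yaw', delta([500,-165,230]))
c=env.read_camera('wrist'); w=np.linalg.inv(np.r_[R.from_euler('xyz',st['tcp_rot']).as_matrix().T@np.c_[c['pose'][:3,:3],(c['pose'][:3,3]-st['eef_pos'])],[[0,0,0,1]]])
print('cam in tool',np.linalg.inv(w).round(2),c['K'][0,0])
```

```text
tab (array([ 503.5, -165.2,   38.3]), np.float64(3.6))
FL (array([646.1, -74.9,  44.6]), np.float64(1.4))
FR (array([ 636.3, -265.8,   53. ]), np.float64(0.3))
NL (array([527. , -70.2,  50.4]), np.float64(1.3))
NR (array([ 520.7, -259.4,   51.3]), np.float64(0.3))
sNearHigh (array([468.9, 201.5,  82.2]), np.float64(3.1))
sFarHigh (array([618.9, 189.5,  79.8]), np.float64(4.0))
sNearLow (array([460.5, 152.4,  58.4]), np.float64(3.1))
sFarLow (array([614.1, 144.1,  52. ]), np.float64(4.7))
0.3
deck mid+12.5n [539.98758582 173.2564977   65.23940055]
delta to above tab yaw [-525.75487369 -653.36009446    3.64628059]
cam in tool [[-0.0000e+00 -9.6000e-01 -2.9000e-01  8.2460e+01]
 [ 1.0000e+00 -0.0000e+00  0.0000e+00  1.2000e-01]
 [-0.0000e+00 -2.9000e-01  9.6000e-01 -1.5068e+02]
 [ 0.0000e+00  0.0000e+00  0.0000e+00  1.0000e+00]] 289.1993235517207
```

```bash
python3 -m crank '[[-476,-315,-17,-10,70],[-476,-315,-17,-10,70],[-476,-315,-17,-10,70],[-476,-315,-17,-10,70],[-476,-315,-17,-10,70],[-476,-315,-17,-10,70],[-476,-315,-17,-10,70],[-476,-315,-17,-10,70],[-476,-315,-17,-10,70],[-476,-315,-17,-10,70]]'; python3 -c "
from h import *
print(delta([540,174,250]),delta([508,-164.5,200]))"
```

```text
t: 1.18
eef_pos: [439.2, 289.3, 246.3]
tcp_rot: [3.141, 0.0, 3.051]
ft_force: [1.4, 0.7, 0.3]
opening: 0.739
grip_force: 0.0
[-110.8135454  -105.74116629   -3.68602593] [-109.42414816 -445.76606288   46.18770734]
```

```bash
python3 -m crank '[[-111,-106,-4,0,70],[-111,-106,-4,0,70],[-111,-106,-4,0,70],[-111,-106,-4,0,70],[-111,-106,-4,0,70]]'
python3 - <<'E'
from h import *
c=env.read_camera('wrist');cv2.imwrite('pics/w1.png',cv2.resize(c['img'],(768,576)))
np.savez('w1.npz',**{k:c[k] for k in ['img','K','k1','pose']})
st=env.state();print(st['tcp_rot'],delta([508,-164.5,200]))
T=np.array([540,174,65.]);y=np.radians(-4.9);X=np.array([np.cos(y),np.sin(y),0]);Y=np.array([-X[1],X[0],0]);a=np.radians(35);U=np.cos(a)*Y+[0,0,np.sin(a)];N=-np.sin(a)*Y+[0,0,np.cos(a)]
print('pred top corners px',(1.5*proj(c,[T+i*75*X+j*25*U+12.5*N for i,j in [(-1,-1),(-1,1),(1,1),(1,-1)]])).round())
E
```

```text
t: 1.6
eef_pos: [542.2, 171.7, 249.9]
tcp_rot: [-3.141, 0.001, 3.047]
ft_force: [0.1, -1.1, 0.1]
opening: 0.738
grip_force: 0.0
[-3.14154663e+00  6.63823250e-05  3.04776479e+00] [   0.73551658 -339.43724371   49.75822514]
pred top corners px [[348. 166.]
 [404. 166.]
 [403. 363.]
 [353. 348.]]
```

View pics/w1.png

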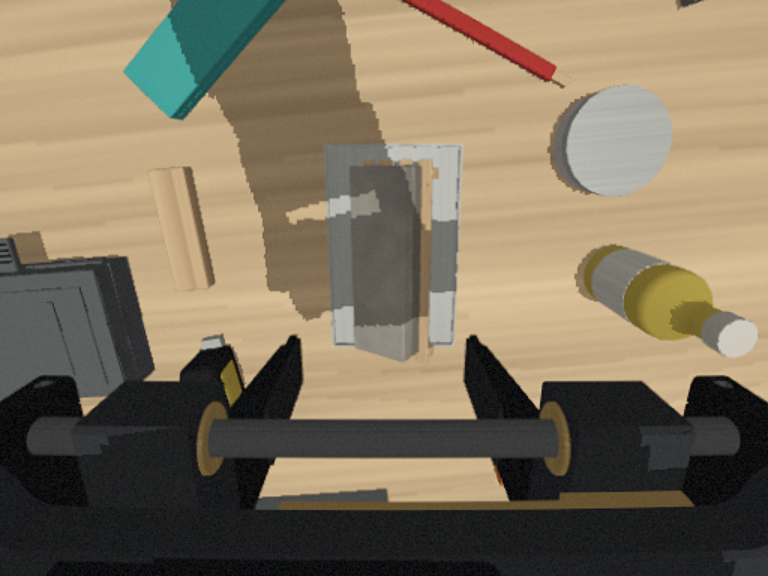

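The wrist picture shows the stone's top face with corners (350,167), (405,167), (403,362) and (355,348), within about 2 px of the prediction, so the stone's centre is near (540,173,65). The deck strip beyond its high edge runs from 420 to 432 px, about 10 mm. The lid comes first.

```bash
python3 -m crank '[[1,-339,50,-3,70],[1,-339,50,-3,70],[1,-339,50,-3,70],[1,-339,50,-3,70],[1,-339,50,-3,70],[1,-339,50,-3,70],[1,-339,50,-3,70],[1,-339,50,-3,70],[1,-339,50,-3,70],[1,-339,50,-3,70]]'
python3 - <<'E'
from h import *
c=env.read_camera('wrist');cv2.imwrite('pics/w2.png',cv2.resize(c['img'],(768,576)))
print(env.state()['tcp_rot'],delta([508,-164.5,45]))
C=np.array([582.5,-167.6]);y=np.radians(-2.4);X=np.array([np.cos(y),np.sin(y)]);Y=np.array([-X[1],X[0]])
pt=lambda a,b,z:np.r_[C+a*X+b*Y,z]
print('tab top px',(1.5*proj(c,[pt(-90,17,39),pt(-90,-17,39),pt(-60,17,39),pt(-60,-17,39)])).round(),'lid near L,R',(1.5*proj(c,[pt(-60,95,52),pt(-60,-95,52)])).round())
E
```

```text
t: 2.48
eef_pos: [507.1, -163.5, 199.5]
tcp_rot: [3.141, -0.001, 3.101]
ft_force: [0.1, 0.0, -0.4]
opening: 0.737
grip_force: 0.0
[ 3.14100871e+00 -5.07134256e-04  3.10203125e+00] [ -0.90235418  -2.58906584 154.82422747]
tab top px [[404. 255.]
 [358. 255.]
 [404. 295.]
 [359. 295.]] lid near L,R [[512. 300.]
 [250. 300.]]
```

View pics/w2.png

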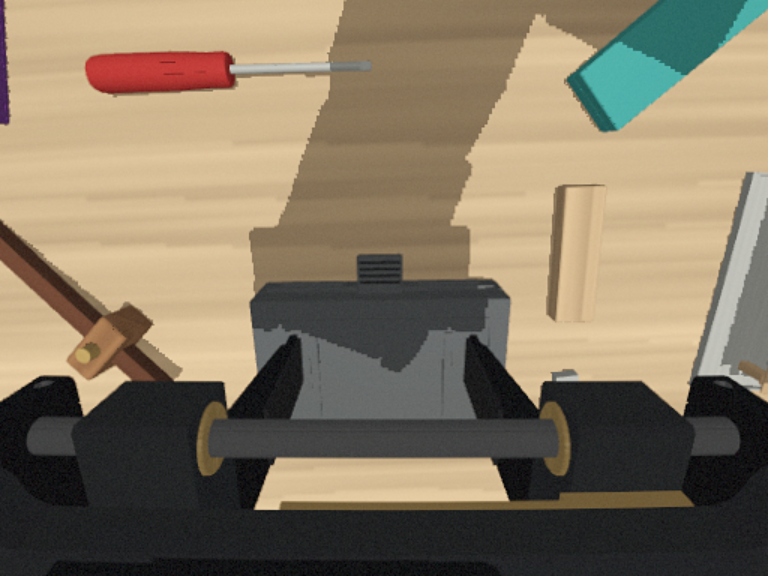

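The tab is at px 358–402 × 255–283 and the lid's near corners are at (250,300) and (510,300). Both match the model to about 1 mm. I now go down and pinch the tab's sides.

```bash
python3 -m crank '[[1,-2,80,0,60],[1,-2,120,0,60],[1,-2,153,0,60],[1,-2,153,0,60],[1,-2,153,0,60],[1,-2,153,0,25],[1,-2,153,0,25],[1,-2,153,0,25],[1,-2,153,0,25],[1,-2,153,0,25]]'; python3 -c "
from h import *
s=env.state();print(s['grip_force'],s['opening']*95.1,s['moment'])
for th in np.arange(0.2,2,.2): print(round(th,2),(137*(1-np.cos(th))).round(),(137*np.sin(th)).round())"
```

```text
t: 3.37
eef_pos: [507.4, -165.7, 48.8]
tcp_rot: [-3.138, 0.004, 3.105]
ft_force: [-5.5, -14.8, 0.5]
opening: 0.354
grip_force: 30.0
29.975846707820892 33.65712116775801 [-2.45521008  1.03747514 -0.00629763]
0.2 3.0 27.0
0.4 11.0 53.0
0.6 24.0 77.0
0.8 42.0 98.0
1.0 63.0 115.0
1.2 87.0 128.0
1.4 114.0 135.0
1.6 141.0 137.0
1.8 168.0 133.0
```

```bash
python3 -m crank '[[-1,-1,-13,0,25],[-4,-1,-27,0,25],[-8,-1,-40,0,25],[-12,-1,-52,0,25],[-19,-1,-64,0,25],[-26,-1,-75,0,25],[-35,-1,-86,0,25],[-44,-1,-95,0,25],[-44,-1,-95,0,25]]'; python3 -c "
from h import *
print(env.state()['moment'],env.state()['tcp_rot'])"
```

```text
t: 4.12
eef_pos: [551.8, -167.2, 144.5]
tcp_rot: [-3.14, 0.003, 3.104]
ft_force: [-2.9, -5.6, 3.4]
opening: 0.354
grip_force: 30.0
[-0.8167813   0.61683889  0.14878023] [-3.13996323  0.00344647  3.10403427]
```

```bash
python3 -m crank '[[-11,0,-8,0,25],[-22,0,-16,0,25],[-34,0,-22,0,25],[-46,0,-27,0,25],[-59,0,-31,0,25],[-73,0,-34,0,25],[-99,0,-34,0,25],[-126,0,-30,0,25],[-134,0,-27,0,25],[-134,0,-27,0,25]]'; python3 -c "
from h import *
print(env.state()['moment'],env.state()['tcp_rot'])"
```

```text
t: 4.95
eef_pos: [687.9, -171.4, 171.8]
tcp_rot: [-3.141, 0.009, 3.104]
ft_force: [5.1, 4.5, 18.1]
opening: 0.327
grip_force: 30.0
[ 0.76073729 -0.73993601 -0.07385058] [-3.14083512  0.00870707  3.10396154]
```

```bash
python3 -m crank '[[0,0,0,0,70],[0,0,0,0,70],[0,0,0,0,70],[0,0,-40,0,70],[0,0,-80,0,80],[0,0,-100,0,80],[0,0,-100,0,80]]'
python3 - <<'E'
from h import *
t=env.read_camera('top');s=env.read_camera('side')
a=cv2.resize(t['img'][110:215,165:345],(720,420));b=cv2.resize(s['img'][130:290,210:340],(390,480))
o=np.zeros((480,800,3),np.uint8);a=cv2.resize(a,(410,240));o[:240,:410]=a;o[:,410:]=b;cv2.imwrite('pics/l.png',o)
C=np.array([582.5,-167.6]);y=np.radians(-2.4);X=np.array([np.cos(y),np.sin(y)]);Y=np.array([-X[1],X[0]])
for th in [1.6,1.75,1.85]:
    P=[np.r_[C+(60-120*np.cos(th))*X+b*Y,30+120*np.sin(th)] for b in (95,-95)]
    q=proj(s,P);print(th,((q-[210,130])*3+[410,0]).round())
print(delta([540,174,250]))
E
```

```text
t: 5.53
eef_pos: [685.2, -172.2, 274.4]
tcp_rot: [-3.139, 0.007, 3.104]
ft_force: [0.8, 0.3, 0.4]
opening: 0.754
grip_force: 0.0
1.6 [[703. 148.]
 [766. 255.]]
1.75 [[720. 148.]
 [784. 254.]]
1.85 [[730. 149.]
 [795. 255.]]
[157.01408244 340.07906153  19.05096411]
```

View pics/l.png

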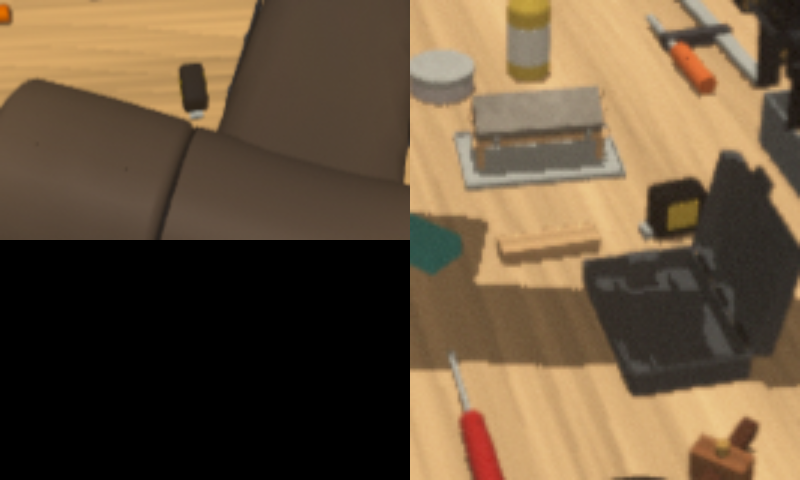

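The side view shows the lid leaning back, with its corner at about (725,152), which matches 1.75–1.85. Next is the stone.

```bash
python3 -m crank '[[156,350,20,3,90],[156,350,20,3,90],[156,350,20,3,90],[156,350,20,3,90],[156,350,20,3,90],[156,350,20,3,90],[156,350,20,3,90],[156,350,20,3,90],[156,350,20,3,90],[156,350,20,3,90]]'; python3 -m crank '[[0,0,0,0,90],[0,0,0,0,90]]'
python3 - <<'E'
from h import *
s=env.state();print(s['tcp_rot'])
y=np.radians(-4.9);X=np.array([np.cos(y),np.sin(y),0]);Y=np.array([-X[1],X[0],0]);T=np.array([540,173,67])
print(delta(T+11*Y))
E
```

```text
t: 6.47
eef_pos: [538.4, 187.9, 247.0]
tcp_rot: [-3.141, -0.004, 3.054]
ft_force: [0.3, -0.5, -0.1]
opening: 0.945
grip_force: 0.0
t: 6.63
eef_pos: [541.3, 183.8, 247.9]
tcp_rot: [-3.141, -0.002, 3.053]
ft_force: [-0.1, -0.9, -0.3]
opening: 0.948
grip_force: 0.0
[-3.14085074e+00 -1.80181602e-03  3.05253833e+00]
[5.85348201e-02 2.76631556e-01 1.80860543e+02]
```

```bash
python3 -m crank '[[0,0,40,0,90],[0,0,80,0,90],[0,0,120,0,90],[0,0,140,0,90],[0,0,155,0,90],[0,0,168,0,90],[0,0,180,0,90],[0,0,180,0,90],[0,0,180,0,90]]' && python3 -m crank '[[0,3,0,0,90],[0,6,0,0,90],[0,6,0,0,90]]'
```

```text
t: 7.38
eef_pos: [541.9, 182.5, 68.3]
tcp_rot: [-3.141, -0.002, 3.05]
ft_force: [0.1, -0.4, 0.8]
opening: 0.948
grip_force: 0.0
t: 7.63
eef_pos: [542.7, 190.2, 69.8]
tcp_rot: [3.141, 0.001, 3.051]
ft_force: [0.1, -0.5, 0.3]
opening: 0.945
grip_force: 0.0
```

```bash
python3 -m crank '[[0,4,-2,0,90],[0,8,-5,0,90],[0,12,-8,0,90],[0,16,-11,0,90],[0,20,-14,0,90],[0,24,-16,0,90],[0,24,-16,0,90],[0,24,-16,0,90]]'
python3 - <<'E'
from h import *
c=env.read_camera('wrist');s=env.read_camera('side')
o=np.zeros((480,800,3),np.uint8);o[:300,:400]=cv2.resize(c['img'],(400,300));o[:,400:]=cv2.resize(s['img'][110:230,200:300],(400,480));cv2.imwrite('pics/p.png',o)
E
```

```text
t: 8.3
eef_pos: [544.2, 213.7, 85.5]
tcp_rot: [-3.141, -0.0, 3.052]
ft_force: [-1.1, -4.8, 1.8]
opening: 0.948
grip_force: 2.0
```

View pics/p.png

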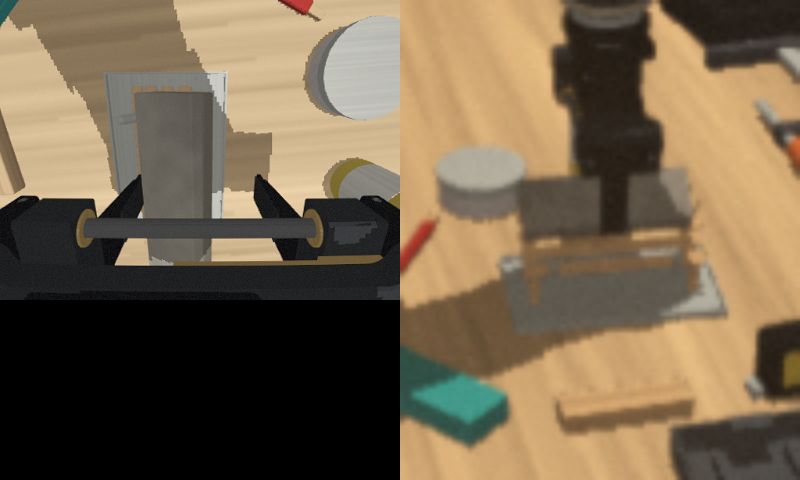

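The low finger has pushed the stone up past the deck's top edge, and the high finger hangs free beyond it. I close while shifting back so the low finger stays still.

```bash
python3 -m crank '[[0,-2,0,0,86],[0,-4,0,0,82],[0,-6,0,0,78],[0,-8,0,0,74],[0,-10,0,0,70],[0,-12,0,0,66],[0,-14,0,0,62],[0,-16,0,0,58],[0,-17,0,0,55],[0,-17,0,0,53]]' ; python3 -m crank '[[0,0,0,0,45],[0,0,0,0,45],[0,0,0,0,45]]'
```

```text
t: 9.23
eef_pos: [542.7, 195.5, 84.9]
tcp_rot: [-3.14, -0.001, 3.052]
ft_force: [-0.0, -16.1, 1.3]
opening: 0.572
grip_force: 8.8
t: 9.48
eef_pos: [542.7, 195.3, 85.0]
tcp_rot: [-3.139, -0.001, 3.052]
ft_force: [-0.3, -13.2, 2.6]
opening: 0.561
grip_force: 30.0
```

```bash
python3 -m crank '[[0,-1,-4,0,45],[0,-1,-12,0,45],[0,-1,-25,0,45],[0,-1,-40,0,45],[0,-1,-60,0,45],[0,-1,-80,0,45],[0,-1,-90,0,45],[0,-1,-90,0,45]]'
python3 - <<'E'
from h import *
c=env.read_camera('wrist');s=env.read_camera('side')
o=np.zeros((480,800,3),np.uint8);o[:300,:400]=cv2.resize(c['img'],(400,300));o[:,400:]=cv2.resize(s['img'][90:210,200:300],(400,480));cv2.imwrite('pics/q.png',o)
E
```

```text
t: 10.15
eef_pos: [543.5, 196.2, 177.3]
tcp_rot: [3.14, 0.003, 3.052]
ft_force: [-0.6, 0.3, -4.2]
opening: 0.564
grip_force: 30.0
```

View pics/q.png

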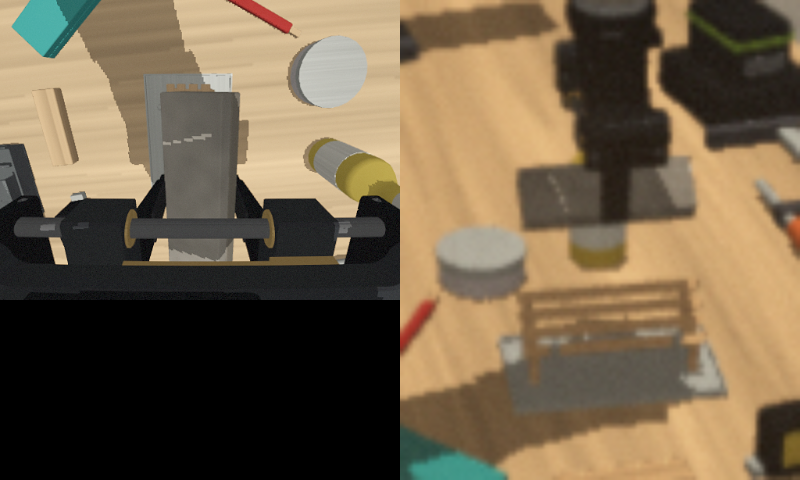

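The stone is held, with about 4 N of weight and a tilt of roughly 10–20° left. Next I pick a clear bench spot to level it on and check the joint room for the turn.

Run:
```python
from h import *
t=env.read_camera('top')
for n,p,z in [('turq R',(260,228),25),('turq bot',(228,259),0),('offcut BL',(250,208),0),('offcut BR',(259,208),0),('screw tip',(305,232),0),('tape',(250,160),0),('pencil R',(200,251),0)]: print(n,plane(t,p,z)[0].round())
s=env.state();print(s['joints'],s['tcp_rot'])
print(delta([420,-75,120]))
```

```text
turq R [378. -22.  25.]
turq bot [286.  89.   0.]
offcut BL [450.   7.   0.]
offcut BR [448. -23.   0.]
screw tip [ 359. -171.    0.]
tape [618.  -3.   0.]
pencil R [317. 179.   0.]
[ 2.31923317e-01  4.90100154e-01  1.74546939e+00  2.22391295e-04
  9.07338118e-01 -1.24879560e+00] [-3.14134253e+00 -1.30282885e-03  3.05137801e+00]
[  97.3150216  -280.7328044    54.29643709]
```

```bash
python3 -m crank '[[76,-314,30,87,45],[76,-314,30,87,45],[76,-314,30,87,45],[76,-314,30,87,45],[76,-314,30,87,45],[76,-314,30,87,45],[76,-314,30,87,45],[76,-314,30,87,45],[76,-314,30,87,45],[76,-314,30,87,45]]'; python3 -c "
from h import *
s=env.state();print(np.degrees(87.6*np.pi/180-s['tcp_rot'][2]),delta([440,-110,90]))"
```

```text
t: 11.13
eef_pos: [437.8, -111.7, 143.9]
tcp_rot: [-3.14, -0.001, 1.791]
ft_force: [0.3, 0.5, -4.3]
opening: 0.561
grip_force: 30.0
-15.032964440129033 [ 1.06240569  2.62868128 53.88216924]
```

```bash
python3 -m crank '[[0,0,0,7,45],[0,0,0,15,45],[0,0,0,15,45],[0,0,40,15,45],[0,0,80,15,45],[0,0,100,15,45],[0,0,110,15,45],[0,0,110,15,45]]'; python3 -m crank '[[0,0,2,0,45],[0,0,4,0,45],[0,0,6,0,45],[0,0,6,0,45]]'
```

```text
t: 11.8
eef_pos: [437.7, -109.5, 32.4]
tcp_rot: [-3.137, -0.002, 1.543]
ft_force: [-0.4, -0.4, -4.9]
opening: 0.559
grip_force: 30.0
t: 12.13
eef_pos: [439.2, -110.1, 29.5]
tcp_rot: [3.14, 0.0, 1.54]
ft_force: [0.3, -0.1, -4.3]
opening: 0.558
grip_force: 30.0
```

```bash
python3 -m crank '[[0,0,2,0,45],[0,0,4,0,45],[0,0,4,0,45]]'; python3 -m crank '[[0,0,2,0,45],[0,0,4,0,45],[0,0,4,0,45]]'; python3 -m crank '[[0,1,2,0,45],[0,2,3,0,45],[0,2,3,0,45]]'
```

```text
t: 12.38
eef_pos: [440.4, -110.4, 26.8]
tcp_rot: [3.137, 0.002, 1.54]
ft_force: [1.9, 2.5, 18.4]
opening: 0.565
grip_force: 30.0
t: 12.63
eef_pos: [442.1, -110.8, 23.2]
tcp_rot: [3.133, 0.003, 1.541]
ft_force: [9.7, 6.4, 17.6]
opening: 0.573
grip_force: 30.0
t: 12.88
eef_pos: [443.7, -110.7, 20.0]
tcp_rot: [3.134, 0.003, 1.541]
ft_force: [6.9, 5.5, 19.1]
opening: 0.57
grip_force: 30.0
```

```bash
python3 -m crank '[[0,3,0,0,45],[0,6,0,0,45],[0,9,0,0,45],[0,9,0,0,45]]'
python3 - <<'E'
from h import *
s=env.read_camera('side');p=proj(s,[[445,-110,20]])[0].astype(int);print(p)
c=env.read_camera('wrist')
o=np.zeros((480,800,3),np.uint8);o[:300,:400]=cv2.resize(c['img'],(400,300));x,y=p;o[:,400:]=cv2.resize(s['img'][y-40:y+56,x-40:x+40],(400,480),interpolation=cv2.INTER_CUBIC);cv2.imwrite('pics/r.png',o)
E
```

```text
t: 13.22
eef_pos: [447.0, -109.7, 19.4]
tcp_rot: [-3.136, -0.002, 1.541]
ft_force: [-17.2, -2.9, 28.7]
opening: 0.564
grip_force: 34.3
[246 229]
```

View pics/r.png

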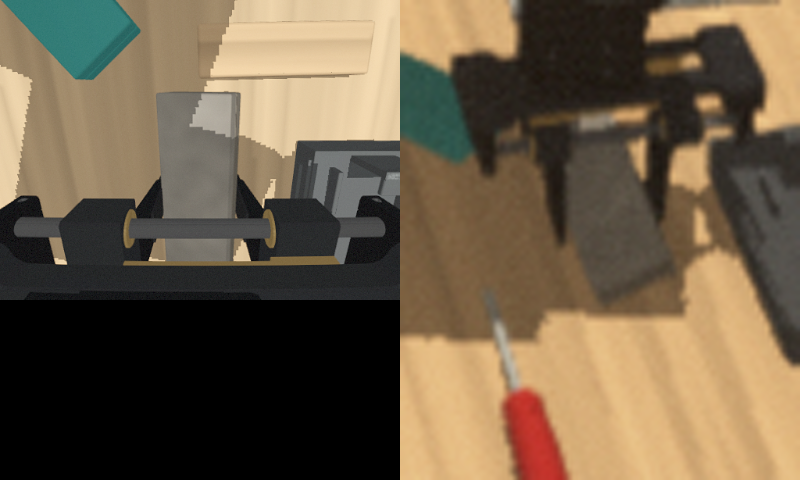

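The stone rests on its low edge, still tilted about 15–20° with the high side to the right in the wrist view. I ease off and open slowly so that it settles flat.

```bash
python3 -m crank '[[0,-3,-1,0,52],[0,-3,-1,0,53],[0,-3,-1,0,53.5],[0,-3,-1,0,54],[0,-3,-1,0,54.5],[0,-3,-1,0,55],[0,-3,-1,0,55.5],[0,-3,-1,0,56],[0,-3,-1,0,56.5],[0,-3,-1,0,57]]'; python3 -m crank '[[0,0,0,0,58],[0,0,0,0,60],[0,0,0,0,62],[0,0,0,0,64],[0,0,0,0,64]]'
python3 - <<'E'
from h import *
# stone end nearest camera: top-face corners at z=25 in the wrist view
c=env.read_camera('wrist');np.savez('w3.npz',**{k:c[k] for k in ['img','K','k1','pose']})
g=c['img'].astype(int);sat=g.max(2)-g.min(2)
roi=g[100:260,150:350]; m=np.zeros(g.shape[:2],np.uint8); m[90:255,170:340]=(sat<28)[90:255,170:340]&(g.max(2)>60)[90:255,170:340]
n,l,st,ce=cv2.connectedComponentsWithStats(m);k=1+np.argmax(st[1:,4]);print(st[k])
ks=np.argwhere(l==k)[:,::-1]
for r in [125,135,150,165,180,200,220]:
    q=ks[ks[:,1]==r][:,0]
    if len(q): print(r,q.min(),q.max(),plane(c,[(q.min(),r),(q.max(),r)],25)[:,:2].round(1).tolist())
print([ (r,g[r,255].tolist()) for r in range(100,135,4)])
E
```

```text
t: 14.15
eef_pos: [448.0, -110.6, 19.4]
tcp_rot: [3.139, 0.001, 1.539]
ft_force: [5.0, 1.3, 3.9]
opening: 0.594
grip_force: 3.0
t: 14.57
eef_pos: [447.9, -110.7, 19.3]
tcp_rot: [3.139, 0.001, 1.54]
ft_force: [3.9, -0.9, 5.8]
opening: 0.668
grip_force: 2.8
[  212   116   100   139 13092]
125 212 311 [[429.5, -36.1], [478.0, -37.6]]
135 212 310 [[429.1, -40.9], [477.6, -42.5]]
150 213 310 [[429.1, -48.3], [477.7, -49.9]]
165 214 309 [[429.0, -56.0], [477.4, -57.6]]
180 214 308 [[428.5, -63.8], [477.1, -65.4]]
200 215 307 [[428.2, -74.7], [476.8, -76.3]]
220 216 306 [[427.9, -86.1], [476.5, -87.7]]
[(100, [103, 134, 155]), (104, [102, 134, 154]), (108, [103, 136, 156]), (112, [103, 135, 156]), (116, [88, 102, 110]), (120, [105, 113, 117]), (124, [101, 110, 115]), (128, [171, 184, 189]), (132, [171, 184, 190])]
```

The stone lies flat: its width at z=25 is about 49 mm all along and its edges are parallel. Its left end is at y≈-32 and its centre at about (451,-107). I regrip it 15 mm right of centre and higher up.

```bash
python3 -m crank '[[0,3,-3,0,72],[-5,3,-10,0,72],[-11,3,-10,0,72],[-11,3,-10,0,72],[-11,3,-10,0,65],[-11,3,-10,0,58],[-11,3,-10,0,52],[-11,3,-10,0,45],[-11,3,-10,0,45],[-11,3,-10,0,45]]';python3 -m crank '[[0,0,-10,0,45],[0,0,-30,0,45],[0,0,-60,0,45],[0,0,-90,0,45],[0,0,-90,0,45]]'
python3 - <<'E'
from h import *
s=env.state();print(s['tcp_rot'],s['moment'],s['opening']*95.1)
C=np.array([582.5,-167.6]);y=np.radians(-2.4);X=np.array([np.cos(y),np.sin(y)]);Y=np.array([-X[1],X[0]])
print(delta(np.r_[C-1*X-37*Y,115]))
E
```

```text
t: 15.45
eef_pos: [449.6, -121.3, 28.9]
tcp_rot: [3.141, -0.0, 1.54]
ft_force: [2.1, -0.4, -2.2]
opening: 0.523
grip_force: 30.0
t: 15.87
eef_pos: [450.7, -121.7, 122.8]
tcp_rot: [3.137, 0.002, 1.54]
ft_force: [1.2, -0.8, -4.2]
opening: 0.525
grip_force: 30.0
[3.13650247e+00 1.90951434e-03 1.53984043e+00] [-0.19300916 -0.03540699 -0.01152847] 49.8947259775895
[-78.74773428 131.7347437    8.61540129]
```

```bash
python3 -m crank '[[-40,20,0,0.7,45],[-80,50,0,0.7,45],[-80,85,0,0.7,45],[-80,115,0,0.7,45],[-80,132,0,0.7,45],[-80,132,0,0.7,45],[-80,132,0,0.7,45],[-80,132,0,0.7,45]]'
python3 - <<'E'
from h import *
s=env.state();C=np.array([582.5,-169]);y=np.radians(-2.4);X=np.array([np.cos(y),np.sin(y)]);Y=np.array([-X[1],X[0]])
d=s['eef_pos'][:2]-C;print('TCP in case',d@X,d@Y,s['eef_pos'][2],'yaw',np.degrees(s['tcp_rot'][2]))
c=env.read_camera('wrist');g=c['img'].astype(int);h=s['eef_pos'][2]-4
pt=lambda a,b,z:np.r_[C+a*X+b*Y,z]
print('px pred left rim outer',proj(c,[pt(-60,95,30),pt(0,95,30),pt(60,95,30)]).round(), 'stone left end top',proj(c,[pt(-26,53,h),pt(24,53,h)]).round(),'lip tip',proj(c,[pt(-17,67,40),pt(17,67,40)]).round())
u0=int(proj(c,[pt(-30,95,30)])[0][0])
for u in (u0,u0+80): print(u,[(r,int(g[r,u].mean())) for r in range(0,230,6)])
E
```

```text
t: 16.53
eef_pos: [577.7, -204.9, 117.6]
tcp_rot: [-3.139, -0.001, 1.528]
ft_force: [-0.7, -0.0, -5.3]
opening: 0.524
grip_force: 30.0
TCP in case -3.2655532320973637 -36.0772959317682 117.59014091873087 yaw 87.5254318229044
px pred left rim outer [[179.  40.]
 [259.  39.]
 [339.  39.]] stone left end top [[209.  94.]
 [308.  93.]] lip tip [[236.  78.]
 [282.  78.]]
218 [(0, 206), (6, 206), (12, 205), (18, 205), (24, 205), (30, 207), (36, 206), (42, 144), (48, 61), (54, 143), (60, 137), (66, 137), (72, 121), (78, 113), (84, 108), (90, 137), (96, 182), (102, 189), (108, 189), (114, 184), (120, 188), (126, 191), (132, 190), (138, 191), (144, 191), (150, 118), (156, 120), (162, 120), (168, 123), (174, 121), (180, 122), (186, 121), (192, 119), (198, 117), (204, 123), (210, 122), (216, 122), (222, 124), (228, 119)]
298 [(0, 210), (6, 211), (12, 211), (18, 212), (24, 211), (30, 211), (36, 215), (42, 77), (48, 62), (54, 139), (60, 137), (66, 139), (72, 138), (78, 137), (84, 137), (90, 137), (96, 158), (102, 173), (108, 174), (114, 174), (120, 177), (126, 176), (132, 175), (138, 177), (144, 174), (150, 176), (156, 178), (162, 182), (168, 188), (174, 119), (180, 121), (186, 122), (192, 114), (198, 118), (204, 103), (210, 105), (216, 103), (222, 98), (228, 58)]
```

Run:
```python
from h import *
s=env.state();C=np.array([582.5,-169]);y=np.radians(-2.4);X=np.array([np.cos(y),np.sin(y)]);Y=np.array([-X[1],X[0]])
d=s['eef_pos'][:2]-C;print('TCP in case',d@X,d@Y)
c=env.read_camera('wrist');g=c['img'].astype(int).mean(2);h=s['eef_pos'][2]-4
pt=lambda a,b,z:np.r_[C+a*X+b*Y,z]
print(proj(c,[pt(-60,80,30),pt(-60,60,30),pt(-28,50,h),pt(22,50,h)]).round(1))
def edges(r,a,b): 
    q=np.diff(g[r,a:b]); i=np.where(abs(q)>20)[0]; return [(a+int(k),int(q[k])) for k in i]
def vedge(u,a,b):
    q=np.diff(g[a:b,u]); i=np.where(abs(q)>20)[0]; return [(a+int(k),int(q[k])) for k in i]
for p in (pt(-60,80,30),pt(-60,60,30)):
    r=int(proj(c,[p])[0][1]);print(r,edges(r,140,230))
print('rim rows',[vedge(u,25,60) for u in (200,260,310)],'stone end',[vedge(u,82,100) for u in (230,300)])
print('stone cols',edges(110,190,330),edges(130,190,330))
```

```text
TCP in case -3.225954528473364 -36.18280615475773
[[180.2  61.3]
 [182.   88.8]
 [205.6  99.5]
 [303.5  99.2]]
61 [(175, -30), (181, -47), (182, -36), (189, 71)]
88 [(177, -41), (183, -56), (184, -26), (191, 67), (222, -62), (223, 36), (224, 45)]
rim rows [[(38, -28), (39, -33), (43, -89), (50, 41), (51, 33)], [(37, -32), (38, -35), (42, -86), (50, 42), (51, 30), (54, -22)], [(36, -29), (37, -44), (41, -89), (50, 30), (51, 27)]] stone end [[(95, 41)], [(95, 28)]]
stone cols [(192, 74), (209, 58), (302, -20), (320, -23), (321, -39), (327, 25), (328, 50)] [(207, 35), (208, 63), (301, -26), (319, -31), (320, -44), (326, 30), (327, 39)]
```

The camera shows the case about 2 mm nearer than I had it, so the stone's midline is now within 1 mm of the case's. Its y and yaw agree, and the stone's left end is at row 95 as predicted. I go down to the right rim.

```bash
python3 -m crank '[[0,0,25,0,45],[0,0,45,0,45],[0,0,54,0,45],[0,0,54,0,45],[0,0,54,0,45]]'; python3 -m crank '[[0,0,2,0,45],[0,0,4,0,45],[0,0,6,0,45],[0,0,6,0,45]]'; python3 -m crank '[[0,0,2,0,45],[0,0,4,0,45],[0,0,4,0,45]]'
```

```text
t: 17.05
eef_pos: [578.7, -205.5, 65.2]
tcp_rot: [-3.141, -0.0, 1.527]
ft_force: [-0.7, -0.4, -4.2]
opening: 0.525
grip_force: 30.0
t: 17.38
eef_pos: [578.8, -205.4, 59.1]
tcp_rot: [3.142, -0.0, 1.527]
ft_force: [-0.3, 0.5, -4.9]
opening: 0.523
grip_force: 30.0
t: 17.63
eef_pos: [579.0, -205.2, 55.0]
tcp_rot: [3.141, -0.0, 1.527]
ft_force: [-1.1, 3.0, 0.6]
opening: 0.521
grip_force: 30.0
```

```bash
python3 -m crank '[[0,0,2,0,45],[0,0,4,0,45],[0,0,4,0,45]]'; python3 -m crank '[[0,0,2,0,45],[0,0,4,0,45],[0,0,4,0,45]]'
python3 - <<'E'
from h import *
s=env.state();print(s['moment'])
c=env.read_camera('wrist');g=c['img'].astype(int).mean(2)
def vedge(u,a,b):
    q=np.diff(g[a:b,u]); i=np.where(abs(q)>20)[0]; return [(a+int(k),int(q[k])) for k in i]
for u in (215,225,290,300): print(u,vedge(u,0,200))
C=np.array([580.2,-169]);y=np.radians(-2.4);X=np.array([np.cos(y),np.sin(y)]);Y=np.array([-X[1],X[0]])
d=s['eef_pos'][:2]-C;print('case',d@X,d@Y)
for a in np.radians([0,5,8,10]):  # left-top edge for tilt a about the pads, 90 from left end
    P=s['eef_pos'][2]-4; yl=d@Y+90*np.cos(a); z=P-90*np.sin(a); print(np.degrees(a).round(),proj(c,[np.r_[C+d@X*X+yl*Y,z]]).round(1),z.round())
E
```

```text
t: 17.88
eef_pos: [579.1, -205.3, 50.8]
tcp_rot: [3.141, 0.0, 1.528]
ft_force: [1.5, 4.0, 0.3]
opening: 0.525
grip_force: 30.0
t: 18.13
eef_pos: [579.2, -205.4, 48.5]
tcp_rot: [3.141, 0.0, 1.528]
ft_force: [-2.6, 6.3, 18.6]
opening: 0.528
grip_force: 30.0
[0.88229395 0.73983088 0.10822002]
215 [(7, -51), (8, -20), (13, -27), (14, -67), (31, 59), (96, 40), (143, -36), (144, -39)]
225 [(7, -78), (13, -29), (14, -67), (25, 84), (34, -33), (61, -30), (62, -25), (63, 54), (96, 41), (146, -36), (147, -42)]
290 [(6, -57), (12, -51), (13, -36), (27, 51), (96, 40), (164, -37), (165, -38)]
300 [(5, -24), (6, -33), (12, -65), (13, -21), (27, 50), (57, -29), (58, -28), (116, 32), (117, 34), (166, -37), (167, -26)]
case 0.501268400789628 -36.39653766723828
0.0 [[254.1  91.4]] 45.0
5.0 [[254.1  92.8]] 37.0
8.0 [[254.1  94.2]] 32.0
10.0 [[254.1  95.4]] 29.0
```

```bash
python3 -m crank '[[0,-1,-2,0,45],[0,-1,-2,0,45],[4,-1,-2,0,45],[8,-1,-2,0,45],[12,-1,-2,0,45],[14,-1,-2,0,45],[14,-1,-2,0,45]]'; python3 -m crank '[[3,0,0,0,45],[6,0,0,0,45],[8,0,0,0,45],[8,0,0,0,45]]'
```

```text
t: 18.77
eef_pos: [578.4, -190.7, 48.7]
tcp_rot: [-3.141, -0.0, 1.528]
ft_force: [0.2, -0.1, -6.3]
opening: 0.52
grip_force: 30.0
t: 19.1
eef_pos: [578.8, -182.9, 49.0]
tcp_rot: [-3.141, -0.0, 1.528]
ft_force: [0.9, 0.7, -4.9]
opening: 0.526
grip_force: 30.0
```

```bash
python3 -m crank '[[1,0,2,0,45],[1,0,4,0,45],[1,0,4,0,45]]'; python3 -m crank '[[0,0,2,0,45],[0,0,4,0,45],[0,0,4,0,45]]';python3 -m crank '[[0,0,2,0,45],[0,0,3,0,45],[0,0,3,0,45]]'
```

```text
t: 19.35
eef_pos: [579.2, -182.8, 45.1]
tcp_rot: [3.141, 0.0, 1.527]
ft_force: [0.6, -2.6, -0.0]
opening: 0.52
grip_force: 30.0
t: 19.6
eef_pos: [579.0, -182.6, 40.8]
tcp_rot: [3.141, -0.0, 1.527]
ft_force: [0.3, -3.1, 0.1]
opening: 0.523
grip_force: 30.0
t: 19.85
eef_pos: [578.9, -182.4, 37.8]
tcp_rot: [3.142, -0.0, 1.527]
ft_force: [-0.6, -3.2, -1.0]
opening: 0.517
grip_force: 30.0
```

Swinging down gently, as planned.

```bash
python3 -m crank '[[0,0,2,0,45],[0,0,2,0,45]]'; python3 -m crank '[[0,0,1,0,45],[0,0,2,0,45],[0,0,2,0,45]]';python3 -m crank '[[0,0,1,0,45],[0,0,1,0,45]]'
```

```text
t: 20.02
eef_pos: [578.9, -182.4, 35.7]
tcp_rot: [3.142, -0.0, 1.527]
ft_force: [0.5, -2.2, -0.7]
opening: 0.52
grip_force: 30.0
t: 20.27
eef_pos: [578.9, -182.4, 33.8]
tcp_rot: [-3.142, -0.0, 1.527]
ft_force: [-0.3, -3.0, -0.9]
opening: 0.523
grip_force: 30.0
t: 20.43
eef_pos: [578.9, -182.4, 32.8]
tcp_rot: [-3.142, -0.0, 1.527]
ft_force: [1.6, -2.5, 0.0]
opening: 0.522
grip_force: 30.0
```

```bash
python3 -m crank '[[0,0,1,0,45],[0,0,1,0,45]]'; python3 -m crank '[[0,0,1,0,45],[0,0,1,0,45]]'; python3 -c "
from h import *
print(env.state()['moment'])"
```

```text
t: 20.6
eef_pos: [578.9, -182.4, 32.7]
tcp_rot: [3.141, 0.0, 1.527]
ft_force: [-1.6, -2.4, 8.8]
opening: 0.522
grip_force: 30.0
t: 20.77
eef_pos: [578.9, -182.4, 32.6]
tcp_rot: [3.141, 0.0, 1.528]
ft_force: [-4.8, -1.2, 18.8]
opening: 0.528
grip_force: 30.0
[-0.07065542  1.07324496 -0.01601466]
```

Firm contact comes at z≈32.7, where a seated stone should be. I ease off, release and lift out.

```bash
python3 -m crank '[[0,0,-2,0,48],[0,0,-2,0,52],[0,0,-2,0,58],[0,0,-2,0,64],[0,0,-2,0,66],[0,0,-2,0,66]]'; python3 -m crank '[[0,0,-20,0,66],[0,0,-60,0,66],[0,0,-100,0,66],[0,0,-130,0,66],[0,0,-160,0,66],[0,0,-160,0,66]]'
python3 - <<'E'
from h import *
s=env.state();C=np.array([580.2,-169]);y=np.radians(-2.4);X=np.array([np.cos(y),np.sin(y)]);Y=np.array([-X[1],X[0]])
c=env.read_camera('wrist');cv2.imwrite('pics/seat.png',c['img']);g=c['img'].astype(int).mean(2)
def ve(u,a,b):
    q=np.diff(g[a:b,u]); return [(a+int(k),int(q[k])) for k in np.where(abs(q)>18)[0]]
def he(r,a,b):
    q=np.diff(g[r,a:b]); return [(a+int(k),int(q[k])) for k in np.where(abs(q)>18)[0]]
pt=lambda a,b,z:np.r_[C+a*X+b*Y,z]
print('pred edges u at y=50,20,0 z29',[proj(c,[pt(-25,b,29),pt(25,b,29)]).round(1).tolist() for b in (50,20,0)],'lip tip',proj(c,[pt(0,67,40)]).round(1),'R end',proj(c,[pt(0,-71,29)]).round(1))
for b in (50,20,0): r=int(proj(c,[pt(0,b,29)])[0][1]);print(r,he(r,190,320))
u=int(proj(c,[pt(0,0,29)])[0][0]);print([ (k,ve(k,20,260)) for k in (u-10,u+10)])
E
```

```text
t: 21.27
eef_pos: [578.8, -182.3, 32.7]
tcp_rot: [-3.141, -0.0, 1.527]
ft_force: [0.2, 0.7, -0.3]
opening: 0.688
grip_force: 0.0
t: 21.77
eef_pos: [580.6, -183.0, 198.8]
tcp_rot: [3.134, 0.003, 1.527]
ft_force: [0.0, 0.3, 1.5]
opening: 0.691
grip_force: 0.0
pred edges u at y=50,20,0 z29 [[[229.3, 123.8], [275.6, 123.6]], [[230.1, 151.5], [275.1, 151.3]], [[230.5, 169.2], [274.8, 169.0]]] lip tip [[252.4 107.4]] R end [[253. 227.]]
123 [(200, -81), (203, 24), (204, 60), (225, 19), (227, -21), (229, 69), (274, -20), (275, -28), (277, -27), (278, 39), (282, 18), (301, -28), (302, -51), (305, 56), (307, -44), (308, -50), (313, 44), (314, 27)]
151 [(197, -35), (202, -18), (230, 26), (274, -19), (288, 18), (300, -23), (301, -54), (304, 51), (305, 26), (307, -22), (309, 23)]
169 [(198, -23), (199, -30), (230, 24), (274, -35), (306, -37), (312, 18)]
[(242, [(78, -62), (81, -93), (85, 52), (92, -18), (105, -20), (106, 35), (107, 40), (138, -34), (139, -41), (228, -22), (229, -21), (243, 38), (244, 102)]), (262, [(77, -28), (78, -35), (80, -40), (81, -44), (83, 27), (84, 49), (89, 22), (90, 18), (93, -24), (104, -25), (105, 19), (106, 44), (141, -35), (142, -36), (228, -25), (229, -22), (243, 36), (244, 38), (247, 71)])]
```

The stone is seated. Its long edges are at columns 229 and 275 at z=29 in three rows, as predicted, its right end is at y≈-72, and its left end is under the lip. Now I close the lid, pinching the tab again.

```bash
python3 -m crank '[[0,0,-40,-7,70],[0,0,-76,-14,70],[16,105,-76,-90,70],[16,105,-76,-90,70],[16,105,-76,-90,70],[16,105,-76,-90,70],[16,105,-76,-90,70],[16,105,-76,-90,70],[16,105,-76,-90,70],[16,105,-76,-90,70]]'; python3 -m crank '[[0,0,0,-30,70],[0,0,0,-30,70],[0,0,0,-30,70],[0,0,0,-30,70]]'; python3 -c "
from h import *
s=env.state();print(np.degrees(s['tcp_rot']),delta([685.5,-172,173]))"
```

```text
t: 22.65
eef_pos: [684.3, -170.9, 267.0]
tcp_rot: [3.142, -0.003, 2.778]
ft_force: [-0.2, 0.3, -1.0]
opening: 0.74
grip_force: 0.0
t: 22.98
eef_pos: [684.2, -170.9, 267.1]
tcp_rot: [3.14, -0.002, -3.005]
ft_force: [-0.8, -0.7, 0.0]
opening: 0.735
grip_force: 0.0
[ 1.79928814e+02 -1.22512893e-01 -1.72196641e+02] [-1.30151477 -1.34027037 94.08583586]
```

```bash
python3 -m crank '[[-1,-1,0,7,70],[-1,-1,0,10,70],[-1,-1,30,10,70],[-1,-1,60,10,70],[-1,-1,80,10,70],[-1,-1,93,10,70],[-1,-1,93,10,70],[-1,-1,93,10,60],[-1,-1,93,10,50],[-1,-1,93,10,40]]'; python3 -m crank '[[0,0,0,0,25],[0,0,0,0,25],[0,0,0,0,25],[0,0,0,0,25]]'; python3 -c "
from h import *
s=env.state();print(np.degrees(s['tcp_rot']))"
```

```text
t: 23.82
eef_pos: [686.1, -172.0, 177.5]
tcp_rot: [-3.141, 0.002, 3.097]
ft_force: [0.6, -0.2, 0.7]
opening: 0.585
grip_force: 0.0
t: 24.15
eef_pos: [685.8, -171.2, 176.6]
tcp_rot: [3.141, 0.001, 3.097]
ft_force: [0.3, 3.9, 2.7]
opening: 0.353
grip_force: 30.0
[1.79942653e+02 4.78667616e-02 1.77453126e+02]
```

```bash
python3 -m crank '[[14,0,-4,0,25],[28,0,-6,0,25],[42,0,-7,0,25],[56,0,-6,0,25],[70,0,-4,0,25],[84,0,-1,0,25],[97,0,4,0,25],[110,0,9,0,25],[110,0,9,0,25]]'; python3 -m crank '[[12,0,7,0,25],[24,0,16,0,25],[34,0,25,0,25],[44,0,36,0,25],[52,0,47,0,25],[60,0,59,0,25],[65,0,72,0,25],[70,0,86,0,25],[70,0,86,0,25]]'
```

```text
t: 24.9
eef_pos: [574.3, -167.8, 166.9]
tcp_rot: [-3.14, 0.0, 3.097]
ft_force: [0.4, -3.5, -1.0]
opening: 0.355
grip_force: 30.0
t: 25.65
eef_pos: [505.2, -165.7, 79.8]
tcp_rot: [-3.139, 0.0, 3.098]
ft_force: [-5.2, -13.8, 1.9]
opening: 0.352
grip_force: 30.0
```

```bash
python3 -m crank '[[3,-1,10,0,25],[5,-1,20,0,25],[6,-1,26,0,25],[6,-1,26,0,25]]'; python3 -m crank '[[0,0,3,0,25],[0,0,6,0,25],[0,0,6,0,25]]'
```

```text
t: 25.98
eef_pos: [499.9, -165.7, 54.4]
tcp_rot: [-3.14, 0.001, 3.098]
ft_force: [-2.4, -8.0, 1.0]
opening: 0.356
grip_force: 30.0
t: 26.23
eef_pos: [499.7, -165.7, 48.9]
tcp_rot: [-3.14, 0.0, 3.098]
ft_force: [-3.7, -8.7, -0.1]
opening: 0.353
grip_force: 30.0
```

```bash
python3 -m crank '[[0,0,2,0,25],[0,0,3,0,25],[0,0,3,0,25]]'; python3 -m crank '[[0,0,2,0,25],[0,0,3,0,25],[0,0,3,0,25]]'
```

```text
t: 26.48
eef_pos: [499.7, -165.6, 46.2]
tcp_rot: [-3.14, 0.0, 3.098]
ft_force: [-4.9, -9.2, 0.3]
opening: 0.354
grip_force: 30.0
t: 26.73
eef_pos: [499.8, -165.7, 44.6]
tcp_rot: [-3.14, 0.001, 3.098]
ft_force: [-8.6, -7.9, 18.9]
opening: 0.351
grip_force: 30.0
```

The lid is on its stop. I release and then press once from above with shut fingers to confirm.

```bash
python3 -m crank '[[0,0,-1,0,50],[0,0,-1,0,60],[0,0,-1,0,60],[0,0,-30,0,60],[0,0,-60,0,0],[-32,0,-60,0,0],[-32,0,-60,0,0],[-32,0,-60,0,0],[-32,0,-60,0,0],[-32,0,-60,0,0]]'; python3 -m crank '[[0,0,20,0,0],[0,0,28,0,0],[0,0,32,0,0],[0,0,32,0,0]]';python3 -m crank '[[0,0,2,0,0],[0,0,3,0,0],[0,0,3,0,0]]'
```

```text
t: 27.57
eef_pos: [530.8, -165.7, 102.2]
tcp_rot: [3.141, -0.002, 3.097]
ft_force: [-0.7, -0.1, -0.3]
opening: 0.269
grip_force: 0.0
t: 27.9
eef_pos: [531.4, -166.1, 71.3]
tcp_rot: [3.141, -0.001, 3.097]
ft_force: [0.3, 0.4, 2.0]
opening: 0.023
grip_force: 0.7
t: 28.15
eef_pos: [531.7, -166.4, 70.8]
tcp_rot: [-3.141, 0.001, 3.097]
ft_force: [-9.7, 1.8, 35.8]
opening: 0.002
grip_force: 18.2
```

```bash
python3 -m crank '[[0,0,-30,0,0],[0,0,-70,0,0],[0,0,-110,0,0],[0,0,-140,0,0],[0,0,-140,0,0],[0,0,-140,0,0]]'
python3 - <<'E'
from h import *
print(env.job_done())
E
```

```text
t: 28.65
eef_pos: [531.8, -166.1, 209.3]
tcp_rot: [-3.141, 0.002, 3.097]
ft_force: [0.1, 0.7, -1.0]
opening: 0.005
grip_force: 0.0
the job is handed in; nothing more can be done
None
```

The job is handed in at 28.7 s: the stone lies flat in the case with its left end under the lip, the lid is fully closed, and the arm did not touch the other things on the bench. I levelled the stone on the bench before putting it in, where it settled the last 15–20° as the fingers opened.

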